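Scrape ceramic chips off the prep plate

ROBOT

A 7-joint arm with a two-finger parallel gripper is mounted at the origin on the work surface; the furniture and walls round the work are solid. World frame = base frame: x ahead of the robot, y to its left, z up, the work surface at z = 0. Lengths are in mm, angles in rad, forces in N, time in s.
With the tool pointing down it reaches from about 425 to 950 mm from the base axis. Payload 4.7 kg.
Tool frame: the origin (TCP) lies midway between the tips of the shut fingers; the grasp point (between the pads) lies 19 mm behind it; z points along the fingers, y is the line along which they close (so a half turn about z gives the same grasp; the last joint's range is limited). The gripper opens to 87 mm and grips with 3 to 60 N. Pads are 19 mm wide; open, the fingers measure 117 mm over their backs; the gripper's body (75 mm by 190 mm) begins 51 mm behind the grasp point.
Start: joints at [1.137, 0.469, -0.049, 1.532, 0.024, 1.141, -0.082], TCP at [265.886, -620.447, 222.573] pointing down, gripper open.
Joint ranges: [-2.59, 2.59], [-0.33, 1.99], [-1.39, 1.29], [0.1, 2.45], [-1.04, 4.18], [0.21, 1.99], [-2.66, 2.66]. Speed limits (rad/s): [2.57, 2.57, 3.14, 3.14, 3.14, 3.14, 3.14].

INTERFACE

Orientations are given as a unit quaternion [w, x, y, z].
In Python, from station import * gives the robot as it stands. The module is installed in compiled form; this text tells all that it offers.
- The arm moves only by the shell command python3 -m handwheel 'ROWS' [OPENING] [FORCE]. ROWS is JSON, a list of rows, each an object of numbers: "dx", "dy", "dz": the shift along the world's x, y, z in units of 25 mm (1.0 is 25 mm); "roll": the turn about the world's z in rad. In form: [{"dx": .., "dy": .., "dz": .., "roll": ..}, ...]. A call has 1 to 8 rows; each row is the pose to reach, as a shift and turn from the pose commanded when the call began; what a row does not reach only later rows make up. A row lasts 1/8 s, in which the tool goes at most 62.5 mm and 10.7 degrees, less where a joint would pass 70% of its speed; a pose out of reach is approached as far as the arm can. A call with a gripper value outside its range is refused whole. OPENING is the gripper's target within -1 to 1 (fully open at 1, half-way at 0, shut at -1), set as the call begins (- or left out, the last holds). The fingers move at their own pace and stop on an object; FORCE is the grip in N (left out, the last holds). Time passes only in rows, so rows that repeat a pose let the fingers close. It gives the time, the measured TCP pose, the force, the opening and the grip force at its end, in the units of the state.
- state(): the state, without advancing time (a new reading comes with each control period).
- snapshot(name): name is "side" or "top"; returns a dict with "frame" (400x640x3 uint8, red, green, blue), "fx", "fy", "cx", "cy" (pixels), "position" and "rotation" of the camera in the world. Camera axes: x right, y up, looking along -z (the intrinsics and any distortion apply to the point x, -y, -z); pixel columns grow to the right and rows downward; lengths in mm; the calibration is good to about 2 mm. A picture is of the moment at which its call begins. There is no depth.
- close_job(): hands the job in; it is judged then, once.
The state is a dict: "time_s": time; "joints": joint angles; "qvel": joint speeds; "joint_torque": joint torques, N m; "eef_pos": TCP position; "tcp_rot": TCP orientation; "ft_force": force on the tool from outside, world axes, zero at the start; "torque": the same for the moment, N m; "finger_gap": finger opening in mm; "grasp_force": force on a finger pad.
Only numpy, scipy, OpenCV 4.12 (cv2) and the standard library are available. Lean on these libraries where they do the work, as an engineer would, in place of code of your own. Each camera call takes 0.05 s, during which the arm holds its last target. There are 200 camera calls.

TASK

Pick up the scraper block by its grip and wipe both loose ceramic chips off the raised prep plate into the catch tray at its end, without touching the chips with the gripper. Then stand the scraper upright on the bench again, where you took it from, and let go.

Things in the scene. Friction and masses are not known exactly. Their poses are not given: they have to be found in the camera images.
- scraper: Loose grey plastic scraper block, 0.15 to 0.31 kg, standing upright on the bench left of the plate, like an upside-down T: foot 120 mm long (x) by 30 mm wide (y), 24 mm high, dark rubber sole; on its middle an upright grip 70 mm long (x) by 22 mm thick (y), from 24 to 72 mm high. Origin: centre of its underside, z up. Grip it across the 22 mm from above; either long side of the foot can push.
- prep_plate: Fixed flat dark steel plate without rim, 130 (x) by 160 mm (y), top 45 mm above the bench, and its catch tray. Origin: at bench height under the plate centre, z up. The tray, an open aluminium box, adjoins the end at -y (right, seen from the robot): outside x -75 to 75, y -175 to -79 mm, walls and floor 3 mm, rim 22 mm above the bench. Chips pushed along -y drop in past y = -80 mm.
- chip_a: Loose irregular white ceramic chip, about 18 x 15 mm and 6 mm thick, 15 g, lying flat on the plate, in the half with x < 0 of the plate's frame, between x -36 and -14 mm, y -40 and 25 mm. Origin at the centre of its underside.
- chip_b: Loose irregular white ceramic chip, about 16 x 16 mm and 6 mm thick, 15 g, lying flat on the plate, in the half with x > 0 of the plate's frame, between x 14 and 36 mm, y -40 and 25 mm. Origin at the centre of its underside.
Things that resemble listed ones, but are neither listed nor needed, are in the scene too. What is meant by the scraper is not yellow, and is the larger of those in its own colour.

How it is judged (in metres and radians):
On the way, in this order (a step that is already met when the one before it is completed fails the run):
1. the scraper is picked up, held in the gripper and lifted more than 30 mm off the bench (contact force between the fingers and scraper above 1 N and height (world z) of scraper above 0.03 m), for 0.2 s.
2. both chips lie in the catch tray while the scraper is still held in the gripper (x of chip_a in the frame of prep_plate between -0.075 and 0.075 m and y of chip_a in the frame of prep_plate between -0.175 and -0.079 m and z of each of chip_a, chip_b in the frame of prep_plate below 0.025 m and x of chip_b in the frame of prep_plate between -0.075 and 0.075 m and y of chip_b in the frame of prep_plate between -0.175 and -0.079 m and contact force between the fingers and scraper above 1 N), for 0.2 s.
At the end, for the whole second after the job is handed in: Both chips lie at rest in the catch tray (their origins within its outline and less than 25 mm above the bench), and the scraper stands on the bench within 60 mm of where it started, within 10 degrees of upright, at rest and released (x of chip_a in the frame of prep_plate between -0.075 and 0.075 m and y of chip_a in the frame of prep_plate between -0.175 and -0.079 m and z of each of chip_a, chip_b in the frame of prep_plate below 0.025 m and x of chip_b in the frame of prep_plate between -0.075 and 0.075 m and y of chip_b in the frame of prep_plate between -0.175 and -0.079 m and height (world z) of scraper below 0.01 m and angle between scraper's own z axis and vertical below 0.17 rad and distance of scraper from where it was at the start of the episode below 0.06 m and linear speed of each of scraper, chip_a, chip_b below 0.02 m/s); the robot touches nothing.
It fails at once if the gripper or arm touches a chip (contact force between any of the fingers, the arm and chip_a above 0.5 N or contact force between any of the fingers, the arm and chip_b above 0.5 N).
It also fails if it takes over 61 s, if anything falls off the work surface, if the arm or the gripper's body presses on something with over 40 N, if the wrist force passes 120 N, or if a joint passes its speed limit or range.

## Working session

There is one attempt and no reset: what is moved stays moved. The work goes in short steps, Python scripts to look and compute and a shell command to move; the robot and the scene stay as the last step left them, time stands still between calls to the robot, and variables do not carry over. Pictures are saved under pics/ and viewed, at most 10 in all, crops included, and the job is handed in when it is done.

```bash
mkdir -p pics
python3 - <<'E'
from station import *
import cv2
for n in("top","side"):
    s=snapshot(n); cv2.imwrite(f"pics/{n}0.png",s["frame"][:,:,::-1]); print({k:v for k,v in s.items() if k!="frame"})
print(state())
E
```

```text
{'fx': 518.7263701899258, 'fy': 518.7263701899258, 'cx': 324.0995212333818, 'cy': 200.32563331071276, 'position': array([ 277.17776957,  155.20095337, 1082.62879908]), 'rotation': array([ 0.71398394,  0.03389471, -0.05261206, -0.69735934])}
{'fx': 419.9400279619419, 'fy': 419.9400279619419, 'cx': 315.9291760048154, 'cy': 202.6595026251795, 'position': array([  66.76486521, -495.4443957 ,  545.48887328]), 'rotation': array([ 0.86477571,  0.45085753, -0.11334666, -0.18984992])}
{'time_s': 0.1, 'joints': array([ 1.13712409,  0.46935971, -0.0485823 ,  1.53354912,  0.02410966,
        1.14100103, -0.08228561]), 'qvel': array([ 0.00070191, -0.00110487, -0.00013227, -0.00048157,  0.00021463,
        0.0004243 , -0.00103951]), 'joint_torque': array([ 8.28576067e-04, -5.09170818e+01, -8.12052330e-02, -2.36829454e+01,
       -6.14552130e-02,  3.44615174e-02,  6.42004670e-05]), 'eef_pos': array([ 265.61683854, -619.96847993,  221.61578945]), 'tcp_rot': array([-8.39805024e-04,  9.79585795e-01,  2.01024676e-01, -2.10062158e-04]), 'ft_force': array([-0.47292676, -0.80635312, -0.3708634 ]), 'torque': array([ 0.02042353,  0.01374116, -0.00119532]), 'grasp_force': 0.0, 'finger_gap': 86.94954170796996}
```

View pics/top0.png

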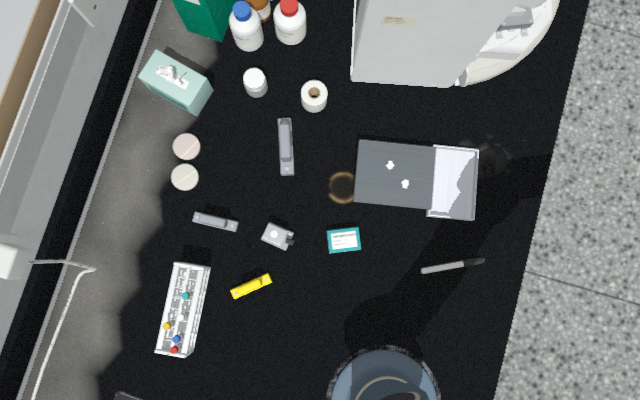

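View pics/side0.png

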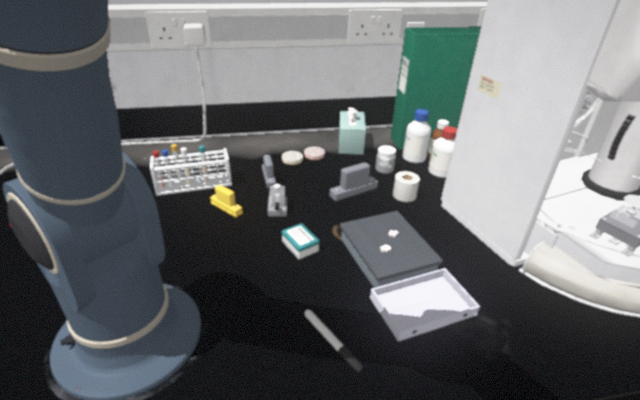

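Top view: the candidates for the scraper are the large grey block at (286,147), the small grey block at (215,221) and the yellow block at (251,286). The grey gadget at (278,235) isn't T-shaped. I choose (286,147), which is grey and the larger. The plate is around (395,174), the chips are at (390,165) and (405,184), and the tray is at (455,183).

```bash
cat > h.py <<'E'
from station import *
import numpy as np, cv2
from scipy.spatial.transform import Rotation as R
def rot(s): return R.from_quat(np.roll(s["rotation"],-1))
def cast(s,px,z):
    px=np.atleast_2d(px).astype(float)
    d=rot(s).apply(np.c_[(px[:,0]-s["cx"])/s["fx"],-(px[:,1]-s["cy"])/s["fy"],-np.ones(len(px))])
    p=s["position"]; return p+d*((z-p[2])/d[:,2])[:,None]
def proj(s,P):
    c=rot(s).inv().apply(np.atleast_2d(P)-s["position"]); return np.c_[s["cx"]-s["fx"]*c[:,0]/c[:,2],s["cy"]+s["fy"]*c[:,1]/c[:,2]]
def blobs(s,box,lo,hi,minarea=15):
    x0,y0,x1,y1=box; g=cv2.cvtColor(s["frame"],cv2.COLOR_RGB2GRAY)[y0:y1,x0:x1]
    m=cv2.inRange(g,lo,hi); c,_=cv2.findContours(m,cv2.RETR_EXTERNAL,cv2.CHAIN_APPROX_NONE)
    return [k+np.array([x0,y0]) for k in c if cv2.contourArea(k)>=minarea]
E
python3 - <<'E'
from h import *
np.set_printoptions(precision=1,suppress=True)
s=snapshot("top")
def rect(box,lo,hi,z,a=15):
    for c in blobs(s,box,lo,hi,a):
        P=cast(s,c[:,0],z)[:,:2].astype(np.float32); r=cv2.minAreaRect(P); print(z,cv2.minAreaRect(c)[0],np.array(r[0]),np.array(r[1]),r[2])
print("scraper");rect((265,105,305,190),60,255,24,100)
g=cv2.cvtColor(s["frame"],cv2.COLOR_RGB2GRAY)
print(g[112:182:4,286]); print(g[147,274:300]); print(g[174,340:490:4])
print("chips");rect((365,148,430,205),170,255,51)
print("plate+tray");rect((340,130,490,230),55,255,45,500)
print("plate");rect((340,130,433,230),55,150,45,500)
im=np.hstack([cv2.resize(s["frame"][105:190,255:320],None,fx=6,fy=6),cv2.resize(s["frame"][130:230,345:485],None,fx=2.8,fy=5.1)[:510]])
print(im.shape);cv2.imwrite("pics/c1.png",im[:,:,::-1])
E
```

```text
scraper
24 (285.4569396972656, 146.22462463378906) [519.5 211.4] [123.8  30.1] 4.977366924285889
[ 32  12 111 150 177 177 178 178 180 180 180 176 129 179 214 167  28  29]
[ 39  35  31  37  35 102 152 173 182 179 180 180 180 179 174 159 133 134
 138  40  32  27  32  32  33  36]
[122  93 105  58 112 130 132 130 129 132 129 126 127 125 129 129 127 127
 127 125 128 128 126 127 245 244 243 243 243 244 214 161 161 163 134  32
  25  23]
chips
51 (404.5, 183.5) [442.8 -32.5] [18.4 14.2] 0.1177736446261406
51 (389.760009765625, 164.67999267578125) [480.7  -2.4] [16.3 16.5] 37.360103607177734
plate+tray
45 (413.05328369140625, 177.4139404296875) [457.6 -52.9] [293.  157.1] 86.20216369628906
plate
45 (389.3536376953125, 175.00694274902344) [461.2  -2. ] [184.  145.2] 82.78727722167969
(510, 782, 3)
```

View pics/c1.png

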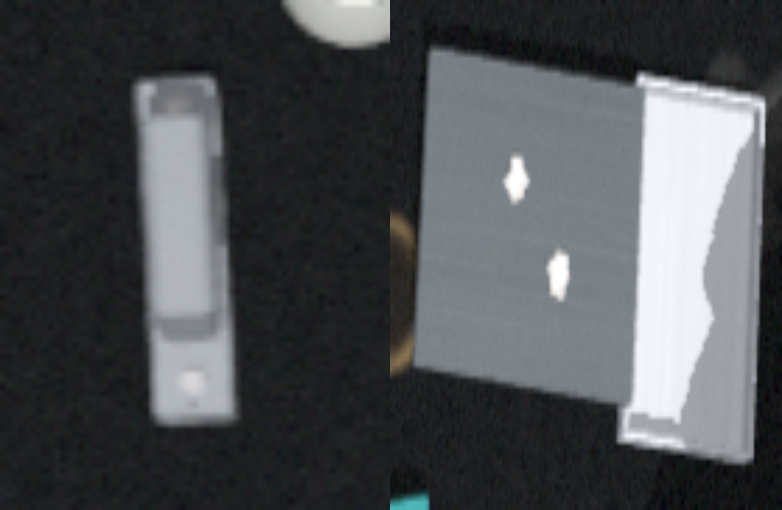

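The crop confirms the choice: a T-shaped grey block with its grip in the middle and its foot about 124 x 30 mm. The chips lie on the plate and the tray is on the right.

```bash
cat > w.py <<'E'
from h import *
np.set_printoptions(precision=1,suppress=True)
s=snapshot("top")
c=np.array([(359.3,139.2),(353.9,202),(435.4,146.7),(431.4,209.4)])
P=cast(s,c,45)[:,:2];print(P)
o=P.mean(0); ey=(P[0]+P[1]-P[2]-P[3]);ey/=np.linalg.norm(ey);ex=np.array([ey[1],-ey[0]])
print("plate",o,"yaw",np.degrees(np.arctan2(ex[1],ex[0])), np.linalg.norm(P[0]-P[1]),np.linalg.norm(P[0]-P[2]))
for q in [(442.8,-32.5),(480.7,-2.4)]: d=np.array(q)-o; print("chip",d@ex,d@ey)
for y in (55,-82): print("wipe",y,o+y*ey)
st=state(); r=R.from_quat(np.roll(st["tcp_rot"],-1)).as_matrix(); print("tool y",r[:,1],"ang",np.degrees(np.arctan2(r[1,1],r[0,1])),st["eef_pos"])
# side view check of scraper centre: projections
t=snapshot("side"); print("side proj grip top",proj(t,[521,211.5,72]),proj(t,[o[0],o[1],45]))
E
python3 w.py
```

```text
[[533.2  59.7]
 [403.3  68.8]
 [521.9 -97.2]
 [392.2 -88.5]]
plate [462.7 -14.3] yaw -4.07548436478598 130.22872139423762 157.2740329865614
chip -18.51628424383816 -19.582165320887157
chip 17.14865072007796 13.135298120211578
wipe 55 [466.6  40.6]
wipe -82 [456.8 -96.1]
tool y [ 0.4 -0.9 -0. ] ang -66.80691508599908 [ 265.7 -620.1  221.9]
side proj grip top [[357.1 166.8]] [[389.6 240.9]]
```

Run:
```python
from h import *
np.set_printoptions(precision=1,suppress=True)
t=snapshot("side"); print(cast(t,[(515,262),(443,205)],0))
s=snapshot("top"); 
for z in(0,300): print(cast(s,[(352,82),(455,86)],z))
```

```text
[[ 685.9 -123.     0. ]
 [ 683.9   87.4    0. ]]
[[ 670.6   73.1    0. ]
 [ 668.7 -151.7    0. ]]
[[561.6  95.9 300. ]
 [560.2 -66.6 300. ]]
```

```bash
python3 -m handwheel '[{"dx":1.2,"dy":1.9,"roll":-0.08},{"dx":2.4,"dy":3.8,"roll":-0.16},{"dx":3.6,"dy":5.7,"roll":-0.24},{"dx":4.8,"dy":7.6,"roll":-0.32},{"dx":6,"dy":9.5,"roll":-0.32},{"dx":6.6,"dy":11.4,"roll":-0.32},{"dx":7.2,"dy":13.3,"roll":-0.32},{"dx":7.8,"dy":15.2,"roll":-0.32}]' 1 30
python3 -m handwheel '[{"dx":0.6,"dy":2},{"dx":1,"dy":4},{"dx":1.4,"dy":6},{"dx":1.7,"dy":8},{"dx":2,"dy":10},{"dx":2.2,"dy":12},{"dx":2.4,"dy":14},{"dx":2.4,"dy":16}]'
```

```text
invalid input
invalid input
```

```bash
python3 -m handwheel '[{"dx":1.2,"dy":1.9,"dz":0,"roll":-0.08},{"dx":2.4,"dy":3.8,"dz":0,"roll":-0.16},{"dx":3.6,"dy":5.7,"dz":0,"roll":-0.24},{"dx":4.8,"dy":7.6,"dz":0,"roll":-0.32},{"dx":6,"dy":9.5,"dz":0,"roll":-0.32},{"dx":6.6,"dy":11.4,"dz":0,"roll":-0.32},{"dx":7.2,"dy":13.3,"dz":0,"roll":-0.32},{"dx":7.8,"dy":15.2,"dz":0,"roll":-0.32}]' 1 30
```

```text
time_s: 1.35
eef_pos: [461.3, -238.9, 222.8]
tcp_rot: [0.0, 0.999, 0.042, 0.0]
ft_force: [0.1, -0.4, -0.2]
finger_gap: 87.3
grasp_force: 0.0
```

```bash
python3 -m handwheel '[{"dx":0.6,"dy":2.2,"dz":0,"roll":0},{"dx":1.2,"dy":4.4,"dz":0,"roll":0},{"dx":1.6,"dy":6.6,"dz":0,"roll":0},{"dx":2,"dy":8.8,"dz":0,"roll":0},{"dx":2.4,"dy":11,"dz":0,"roll":0},{"dx":2.4,"dy":13.4,"dz":0,"roll":0},{"dx":2.4,"dy":15.8,"dz":0,"roll":0},{"dx":2.4,"dy":18,"dz":0,"roll":0}]'
python3 -m handwheel '[{"dx":0,"dy":0,"dz":-1,"roll":0},{"dx":0,"dy":0,"dz":-2,"roll":0},{"dx":0,"dy":0,"dz":-3,"roll":0},{"dx":0,"dy":0,"dz":-4,"roll":0},{"dx":0,"dy":0,"dz":-4,"roll":0}]'
python3 - <<'E'
from h import *
s=snapshot("top");t=snapshot("side")
im=np.hstack([cv2.resize(s["frame"][90:210,230:350],None,fx=3.3,fy=3.3),cv2.resize(t["frame"][90:210,290:410],None,fx=3.3,fy=3.3)])
cv2.imwrite("pics/c2.png",im[:,:,::-1]);st=state();print(st["eef_pos"],st["tcp_rot"])
E
```

```text
time_s: 2.35
eef_pos: [520.7, 211.7, 222.8]
tcp_rot: [-0.0, 0.999, 0.043, 0.0]
ft_force: [-0.1, 0.2, 0.8]
finger_gap: 87.0
grasp_force: 0.0
time_s: 2.98
eef_pos: [519.6, 208.8, 120.9]
tcp_rot: [0.001, 0.999, 0.042, -0.002]
ft_force: [-0.2, -0.5, 0.3]
finger_gap: 87.0
grasp_force: 0.0
[521.29709386 209.78961906 123.23165647] [-1.60273873e-04  9.99102248e-01  4.23618045e-02  3.86013586e-04]
```

View pics/c2.png

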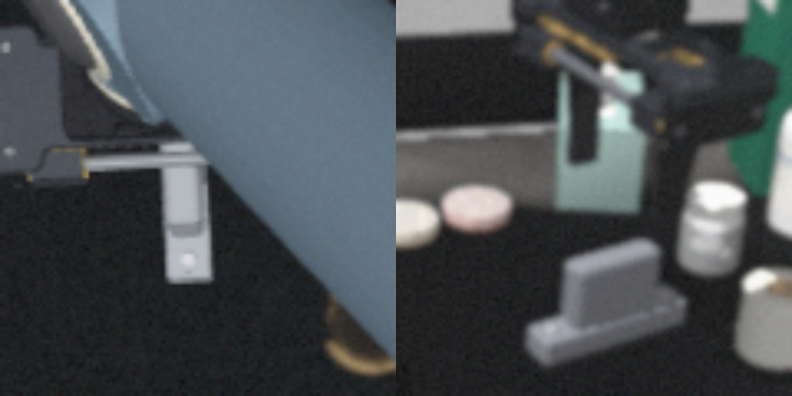

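The side crop (right) shows the fingertips at about (583,160) and (670,215), straddling the grip from above. I go down to the grip.

```bash
python3 -m handwheel '[{"dx":0,"dy":0,"dz":-0.8,"roll":0},{"dx":0,"dy":0,"dz":-1.6,"roll":0},{"dx":0,"dy":0,"dz":-2.3,"roll":0},{"dx":0,"dy":0,"dz":-2.9,"roll":0},{"dx":0,"dy":0,"dz":-3.5,"roll":0},{"dx":0,"dy":0,"dz":-3.5,"roll":0},{"dx":0,"dy":0,"dz":-3.5,"roll":0}]'
python3 -m handwheel '[{"dx":0,"dy":0,"dz":0,"roll":0},{"dx":0,"dy":0,"dz":0,"roll":0},{"dx":0,"dy":0,"dz":0,"roll":0},{"dx":0,"dy":0,"dz":0,"roll":0},{"dx":0,"dy":0,"dz":0,"roll":0},{"dx":0,"dy":0,"dz":0,"roll":0},{"dx":0,"dy":0,"dz":0,"roll":0},{"dx":0,"dy":0,"dz":0,"roll":0}]' -1 35
```

```text
time_s: 3.95
eef_pos: [521.2, 209.8, 35.4]
tcp_rot: [-0.0, 0.999, 0.042, 0.0]
ft_force: [0.4, -0.5, 0.3]
finger_gap: 86.9
grasp_force: 0.0
time_s: 4.95
eef_pos: [520.9, 210.1, 35.2]
tcp_rot: [-0.0, 0.999, 0.043, 0.0]
ft_force: [0.1, -0.1, 0.5]
finger_gap: 21.7
grasp_force: 35.0
```

```bash
python3 -m handwheel '[{"dx":0,"dy":0,"dz":0.8,"roll":0},{"dx":0,"dy":0,"dz":1.8,"roll":0},{"dx":0,"dy":0,"dz":2.8,"roll":0},{"dx":0,"dy":0,"dz":3.6,"roll":0},{"dx":0,"dy":0,"dz":3.6,"roll":0},{"dx":0,"dy":0,"dz":3.6,"roll":0}]'
python3 -m handwheel '[{"dx":-0.3,"dy":-1,"dz":0,"roll":-0.04},{"dx":-0.7,"dy":-2.2,"dz":0,"roll":-0.08},{"dx":-1.1,"dy":-3.4,"dz":0,"roll":-0.12},{"dx":-1.5,"dy":-4.6,"dz":0,"roll":-0.16},{"dx":-1.9,"dy":-5.8,"dz":0,"roll":-0.16},{"dx":-2.2,"dy":-6.8,"dz":0,"roll":-0.16},{"dx":-2.2,"dy":-6.8,"dz":0,"roll":-0.16},{"dx":-2.2,"dy":-6.8,"dz":0,"roll":-0.16}]'
python3 - <<'E'
from h import *
t=snapshot("side")
im=cv2.resize(t["frame"][120:320,300:500],None,fx=3,fy=3)
cv2.imwrite("pics/c3.png",im[:,:,::-1]);st=state();print(st["eef_pos"],st["tcp_rot"],st["ft_force"])
E
```

```text
time_s: 5.7
eef_pos: [520.1, 208.9, 123.9]
tcp_rot: [0.001, 0.999, 0.042, -0.001]
ft_force: [1.4, -0.1, -2.6]
finger_gap: 22.0
grasp_force: 35.0
time_s: 6.7
eef_pos: [465.5, 39.5, 124.7]
tcp_rot: [-0.0, 0.999, -0.038, -0.0]
ft_force: [0.6, -0.8, -2.5]
finger_gap: 21.6
grasp_force: 35.0
[465.73003912  39.98821758 124.8171873 ] [-1.25753733e-04  9.99300114e-01 -3.74063530e-02 -1.78936495e-04] [ 0.29625204  0.15978805 -2.36627477]
```

View pics/c3.png

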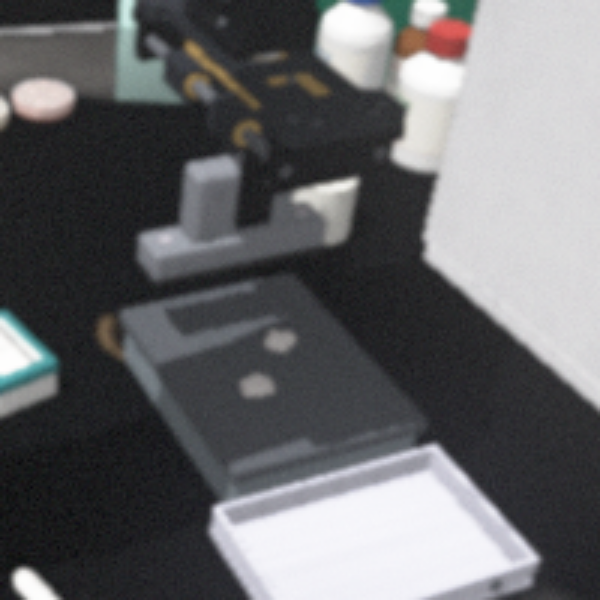

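The scraper is held level over the plate's far end, behind both chips at (280,340) and (257,385). I lower it.

```bash
python3 -m handwheel '[{"dx":0,"dy":0,"dz":-0.5,"roll":0},{"dx":0,"dy":0,"dz":-1,"roll":0},{"dx":0,"dy":0,"dz":-1.4,"roll":0},{"dx":0,"dy":0,"dz":-1.65,"roll":0},{"dx":0,"dy":0,"dz":-1.74,"roll":0},{"dx":0,"dy":0,"dz":-1.76,"roll":0},{"dx":0,"dy":0,"dz":-1.76,"roll":0}]'
python3 -m handwheel '[{"dx":0,"dy":0,"dz":-0.02,"roll":0},{"dx":0,"dy":0,"dz":-0.04,"roll":0},{"dx":0,"dy":0,"dz":-0.04,"roll":0}]'
```

```text
time_s: 7.62
eef_pos: [466.1, 39.6, 81.3]
tcp_rot: [0.0, 0.999, -0.038, 0.0]
ft_force: [-0.5, -0.1, -2.2]
finger_gap: 22.0
grasp_force: 35.0
time_s: 8.0
eef_pos: [465.9, 39.5, 80.1]
tcp_rot: [0.0, 0.999, -0.038, 0.0]
ft_force: [-0.4, -0.5, -2.9]
finger_gap: 21.7
grasp_force: 35.0
```

```bash
python3 -m handwheel '[{"dx":0,"dy":0,"dz":-0.02,"roll":0},{"dx":0,"dy":0,"dz":-0.02,"roll":0}]'
python3 -m handwheel '[{"dx":0,"dy":0,"dz":-0.02,"roll":0},{"dx":0,"dy":0,"dz":-0.02,"roll":0}]'
```

```text
time_s: 8.25
eef_pos: [465.9, 39.5, 80.1]
tcp_rot: [0.0, 0.999, -0.038, 0.0]
ft_force: [-2.7, -0.7, 6.1]
finger_gap: 21.7
grasp_force: 35.0
time_s: 8.5
eef_pos: [465.9, 39.6, 80.1]
tcp_rot: [0.0, 0.999, -0.038, 0.0]
ft_force: [-3.5, -0.5, 10.3]
finger_gap: 21.5
grasp_force: 35.0
```

```bash
python3 -m handwheel '[{"dx":0,"dy":0,"dz":0.03,"roll":0},{"dx":-0.02,"dy":-0.3,"dz":0.03,"roll":0},{"dx":-0.04,"dy":-0.6,"dz":0.03,"roll":0},{"dx":-0.07,"dy":-0.9,"dz":0.03,"roll":0},{"dx":-0.09,"dy":-1.2,"dz":0.03,"roll":0},{"dx":-0.11,"dy":-1.5,"dz":0.03,"roll":0},{"dx":-0.13,"dy":-1.8,"dz":0.03,"roll":0},{"dx":-0.15,"dy":-2.1,"dz":0.03,"roll":0}]'
python3 -m handwheel '[{"dx":-0.02,"dy":-0.25,"dz":0,"roll":0},{"dx":-0.04,"dy":-0.5,"dz":0,"roll":0},{"dx":-0.06,"dy":-0.8,"dz":0,"roll":0},{"dx":-0.08,"dy":-1.1,"dz":0,"roll":0},{"dx":-0.1,"dy":-1.4,"dz":0,"roll":0},{"dx":-0.12,"dy":-1.7,"dz":0,"roll":0}]'
python3 - <<'E'
from h import *
t=snapshot("side")
im=cv2.resize(t["frame"][160:360,300:500],None,fx=3,fy=3)
cv2.imwrite("pics/c4.png",im[:,:,::-1])
E
```

```text
time_s: 9.5
eef_pos: [462.6, -13.0, 80.1]
tcp_rot: [-0.0, 0.999, -0.038, 0.001]
ft_force: [1.9, 0.5, -0.8]
finger_gap: 22.1
grasp_force: 35.0
time_s: 10.25
eef_pos: [459.4, -55.3, 80.1]
tcp_rot: [-0.0, 0.999, -0.037, 0.0]
ft_force: [1.8, -2.9, -1.0]
finger_gap: 21.6
grasp_force: 35.0
```

View pics/c4.png

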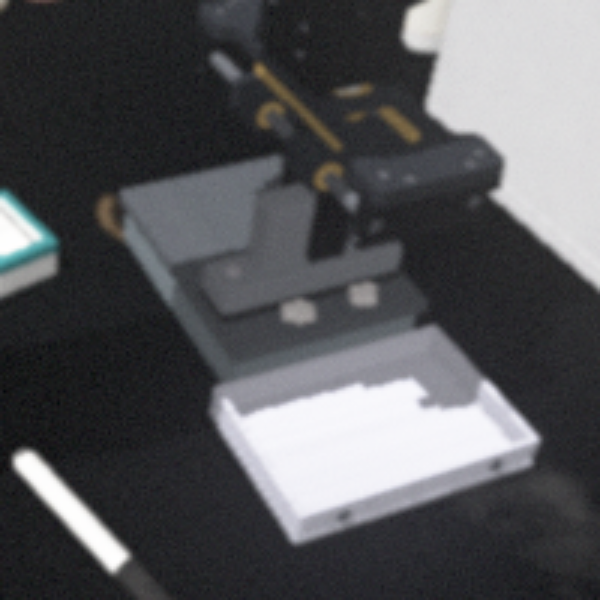

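Both chips, at (297,312) and (363,294), are being pushed ahead of the scraper. I carry on past the edge.

```bash
python3 -m handwheel '[{"dx":-0.02,"dy":-0.25,"dz":0,"roll":0},{"dx":-0.04,"dy":-0.5,"dz":0,"roll":0},{"dx":-0.06,"dy":-0.8,"dz":0,"roll":0},{"dx":-0.08,"dy":-1.1,"dz":0,"roll":0},{"dx":-0.1,"dy":-1.4,"dz":0,"roll":0},{"dx":-0.12,"dy":-1.7,"dz":0,"roll":0},{"dx":-0.12,"dy":-1.7,"dz":0,"roll":0},{"dx":-0.12,"dy":-1.7,"dz":0,"roll":0}]'
python3 - <<'E'
from h import *
t=snapshot("side")
im=cv2.resize(t["frame"][160:360,300:500],None,fx=3,fy=3)
cv2.imwrite("pics/c5.png",im[:,:,::-1])
E
```

```text
time_s: 11.3
eef_pos: [455.9, -98.6, 80.1]
tcp_rot: [0.0, 0.999, -0.038, -0.0]
ft_force: [0.6, 3.9, 6.4]
finger_gap: 21.7
grasp_force: 35.0
```

View pics/c5.png

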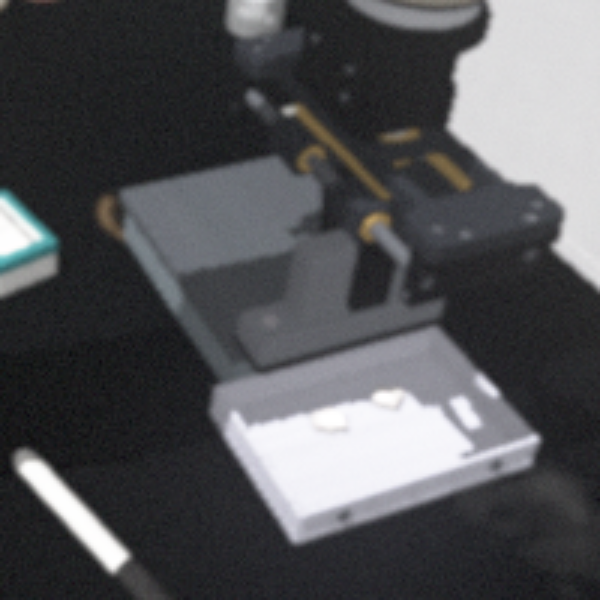

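Both chips lie flat on the tray floor, at (330,420) and (388,400). I lift the scraper and take it back.

```bash
python3 -m handwheel '[{"dx":0,"dy":0,"dz":0.5,"roll":0},{"dx":0,"dy":0,"dz":1.2,"roll":0},{"dx":0,"dy":0,"dz":2,"roll":0},{"dx":0,"dy":0,"dz":2,"roll":0}]'
python3 -m handwheel '[{"dx":0.4,"dy":1.2,"dz":0,"roll":0.04},{"dx":0.8,"dy":3,"dz":0,"roll":0.08},{"dx":1.2,"dy":5,"dz":0,"roll":0.12},{"dx":1.6,"dy":7,"dz":0,"roll":0.16},{"dx":2,"dy":9,"dz":0,"roll":0.16},{"dx":2.4,"dy":11,"dz":0,"roll":0.16},{"dx":2.59,"dy":12.3,"dz":0,"roll":0.16},{"dx":2.59,"dy":12.3,"dz":0,"roll":0.16}]'
python3 -m handwheel '[{"dx":0,"dy":0,"dz":-0.8,"roll":0},{"dx":0,"dy":0,"dz":-1.6,"roll":0},{"dx":0,"dy":0,"dz":-2.4,"roll":0},{"dx":0,"dy":0,"dz":-3.1,"roll":0},{"dx":0,"dy":0,"dz":-3.5,"roll":0},{"dx":0,"dy":0,"dz":-3.7,"roll":0},{"dx":0,"dy":0,"dz":-3.76,"roll":0},{"dx":0,"dy":0,"dz":-3.76,"roll":0}]'
```

```text
time_s: 11.85
eef_pos: [455.9, -99.4, 130.6]
tcp_rot: [0.001, 0.999, -0.038, 0.0]
ft_force: [0.3, -0.5, -2.2]
finger_gap: 21.9
grasp_force: 35.0
time_s: 12.85
eef_pos: [519.7, 211.9, 128.5]
tcp_rot: [-0.0, 0.999, 0.045, -0.001]
ft_force: [0.2, -0.8, -3.6]
finger_gap: 21.5
grasp_force: 35.0
time_s: 13.85
eef_pos: [521.2, 209.7, 36.2]
tcp_rot: [-0.0, 0.999, 0.042, 0.0]
ft_force: [0.1, -0.3, -2.1]
finger_gap: 21.7
grasp_force: 35.0
```

```bash
python3 -m handwheel '[{"dx":0,"dy":0,"dz":-0.02,"roll":0},{"dx":0,"dy":0,"dz":-0.04,"roll":0},{"dx":0,"dy":0,"dz":-0.04,"roll":0}]'
python3 -m handwheel '[{"dx":0,"dy":0,"dz":0,"roll":0},{"dx":0,"dy":0,"dz":0,"roll":0},{"dx":0,"dy":0,"dz":0,"roll":0},{"dx":0,"dy":0,"dz":0,"roll":0},{"dx":0,"dy":0,"dz":0,"roll":0},{"dx":0,"dy":0,"dz":0,"roll":0},{"dx":0,"dy":0,"dz":0,"roll":0},{"dx":0,"dy":0,"dz":0,"roll":0}]' 1
python3 -m handwheel '[{"dx":0,"dy":0,"dz":0.5,"roll":0},{"dx":0,"dy":0,"dz":1.2,"roll":0},{"dx":0,"dy":0,"dz":2.2,"roll":0},{"dx":0,"dy":0,"dz":3.4,"roll":0},{"dx":0,"dy":0,"dz":4.6,"roll":0},{"dx":0,"dy":0,"dz":5,"roll":0},{"dx":0,"dy":0,"dz":5,"roll":0},{"dx":0,"dy":0,"dz":5,"roll":0}]'
python3 - <<'E'
from h import *
t=snapshot("side")
im=cv2.resize(t["frame"][140:340,280:500],None,fx=3,fy=3)
cv2.imwrite("pics/c6.png",im[:,:,::-1])
E
```

```text
time_s: 14.22
eef_pos: [521.1, 209.6, 35.1]
tcp_rot: [-0.0, 0.999, 0.042, 0.0]
ft_force: [0.1, -0.2, -0.8]
finger_gap: 21.8
grasp_force: 35.0
time_s: 15.22
eef_pos: [520.9, 209.6, 34.8]
tcp_rot: [0.0, 0.999, 0.042, -0.0]
ft_force: [0.7, 1.3, -0.7]
finger_gap: 85.7
grasp_force: 0.0
time_s: 16.23
eef_pos: [520.2, 209.1, 158.8]
tcp_rot: [0.0, 0.999, 0.042, -0.001]
ft_force: [-0.2, -0.5, -0.2]
finger_gap: 87.2
grasp_force: 0.0
```

View pics/c6.png

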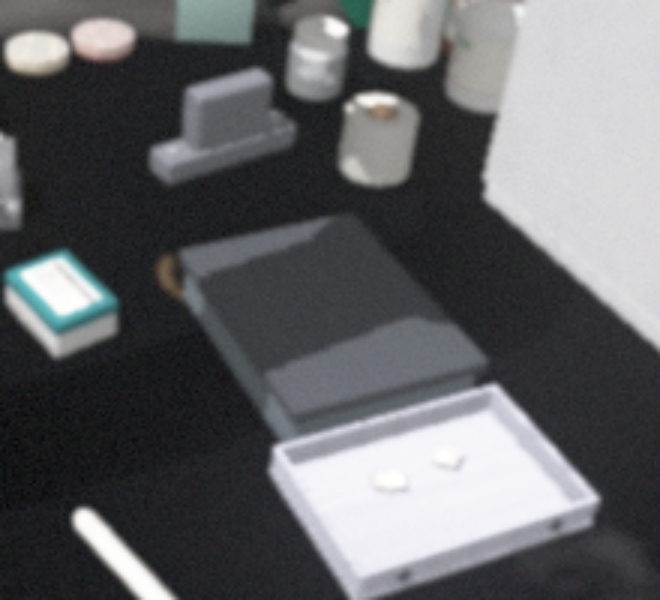

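The scraper stands upright in its old place at (225,125). Both chips lie in the tray, at (390,482) and (449,459), and the gripper is clear.

```bash
python3 -c "
from station import *
print(close_job())"
```

```text
the job is handed in; nothing more can be done
None
```

Both chips were wiped into the catch tray, and the scraper was stood upright back where it came from and released; I handed the job in at about 16 s of the 61 s allowed, and the hand-in gave no verdict.

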